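# Load the paint-pigment shaker and set its speed dial by clicks

## Task

Get the shaker ready to disperse the pigment: stand both wide tins upright in the shaker's two bays, one in each, seated right down on the platform; set them down, do not drop them. Set the speed dial clockwise to its eighth click counted from the off stop, without running past it, and leave the narrow tins and the dropper bottles standing where they are.

Things in the scene. Friction and masses are not known exactly. Their poses are not given: they have to be found in the camera images.
- shaker: Grey orbital shaker, fixed, 235 (x) x 220 (y) mm, housing 52 mm high. Origin under its middle on the table; x from its control side (front) to the rear. At the rear (x 6 to 104, y -98 to 98 mm) an aluminium platform, top at 62 mm, with two bays of bent steel. At the front a control pod (x -119 to -33, y -60 to 60 mm, 84 mm high) with the speed dial.
- bay_0 (a point): Middle of the left bay's floor (55, 45, 62 mm in the shaker's frame). Bay inside 67 mm along the shaker's x, 41 mm along its y. Its ends are closed by 36 mm wide plates as tall as a wide tin (80 mm, flared outward for 10 mm more); its long sides have only lips, 12 mm high plus 6 mm flare: a tin goes in held by its broad faces, not by its ends. 37 mm lie free between the two bays' lips.
- bay_1 (a point): The same point of the equal right bay (55, -45, 62 mm in the shaker's frame).
- dial (a joint): Speed dial angle, rad, growing clockwise seen from above; upright axis. Sprung detents every 24 degrees (0.4189 rad): off stop 0, first click 0.419, sixth 2.513, eighth 3.351, twelfth 5.027 (end stop). The bar points along the shaker's x axis turned anticlockwise by 2.513 minus this angle. It starts at the second to fifth click. Let go, it falls into the nearest detent; 0.2 N m pushes it on.
- dial_grip (a point): On the dial's axis, 112 mm above the table (-76, 0 mm in the shaker's frame). Black bar-grip pointer knob: upright bar 16 mm thick, 50 mm long, 90 to 124 mm high, on a 51 mm disc. A white line marks its pointer end, which aims at white marks on the pod, one per click, long at off, 4, 8, 12, off also broader. At click 6 the bar points along the shaker's +x.
- wide_tin_0: Wide rectangular bare steel slip-lid tin, 60 (x) x 36 (y) x 80 (z) mm, 0.25 to 0.5 kg, origin at the centre of its underside. It starts in one of the rack's three slots, where fingers reach only its two 36 mm wide ends.
- wide_tin_1: A second, equal wide tin; it starts standing on the table to the right of the shaker with a dropper bottle near one of its ends, its broad faces free.
- rack: Dark sheet-steel rack, fixed. Origin under its middle; base 52 (x) x 150 (y) x 4 mm; three slots, 41 mm wide, at y -44, 0, +44 mm between upright plates 34 mm long in x, 3 mm thick, up to 84 mm above the table. A wide tin's ends (facing +-x) stand 13 mm out of the slot; its top is level with the plates. Between rack and shaker the front of the table is free but for bottle_4.
- narrow_tin_0: Narrow steel tin, 40 x 36 x 62 mm, origin at the centre of its underside, in another slot of the rack; stays there.
- narrow_tin_1: As narrow_tin_0, in the third slot; stays there.
- bottle_0: Dropper bottle, 31 mm across, 89 mm high, origin at the centre of its underside; stands near one end of wide_tin_1; stays.
- bottle_1: Dropper bottle, 31 mm across, 93 mm high, origin at the centre of its underside; behind, between rack and shaker; stays.
- bottle_2: Dropper bottle, 31 mm across, 91 mm high, origin at the centre of its underside; behind, between rack and shaker; stays.
- bottle_3: Dropper bottle, 31 mm across, 91 mm high, origin at the centre of its underside; near the front edge, right of the middle; stays.
- bottle_4: Dropper bottle, 31 mm across, 87 mm high, origin at the centre of its underside; in front, left of the shaker's pod; stays.
Mind the look-alikes: they are no part of the job. Leave any blue or orange look-alike of the wide_tin_0 alone.

How it is judged:
By the outcome, as a careful person would: the job done as asked, in the order asked, and still so for the second after the job is handed in, with the robot touching nothing.
It also fails if it takes over 72 s, if anything falls off the work surface, if the arm or the gripper's body presses on something with over 40 N, if the wrist force passes 120 N, or if a joint passes its speed limit or range.

## Robot

A 7-joint arm with a two-finger parallel gripper is mounted at the origin on a cart in front of the work surface, level with it; the furniture and walls round the work are solid. World frame = base frame: x ahead of the robot, y to its left, z up, the work surface at z = 0. Lengths are in m, angles in rad, forces in N, time in s.
With the tool pointing down it reaches from about 0.425 to 0.975 m from the base axis. Payload 16.7 kg.
Tool frame: the origin (TCP) lies on the centre line of the jaws, within the pads' length; the fingertips stand 14 mm ahead of it and the grasp point (between the pads) lies 5 mm behind it; z points along the fingers, y is the line along which they close (so a half turn about z gives the same grasp; the last joint's range is limited). The gripper opens to 85 mm and grips with 20 to 120 N. Pads are 22 mm wide; open, the fingers measure 114 mm over their backs; the gripper's body (76 mm by 85 mm) begins 54 mm behind the grasp point. The pads swing forward as they close: fully open they stand 13 mm farther back than shut.
Start: joints at [-1.379, 0.426, 0.074, 1.606, -0.034, 1.111, -0.067], TCP at [0.226, 0.636, 0.245] pointing down, gripper open.
Joint ranges: [-2.85, 2.85], [-0.5, 2.14], [-1.23, 1.37], [0.21, 2.46], [-1.02, 4.16], [0.16, 2.05], [-2.73, 2.73]. Speed limits (rad/s): [1.89, 1.89, 2.39, 2.39, 3.01, 3.01, 3.01].

## Interface

Orientations are given as a rotation vector (axis times angle).
In Python, from cell import bot gives the robot as it stands.
- The arm moves only by the shell command python3 -m handwheel 'ROWS' [FORCE]. ROWS is JSON, a list of rows, each a list of 5 numbers: the closure, from -1 (fully open) to 1 (shut), so that 0 is half open, then the shift along the tool's x, y, z in mm, then the turn about the tool's z in degrees. A call has 1 to 10 rows; each row is the pose to reach, as a shift and turn from the pose commanded when the call began, along the tool's axes at that moment; what a row does not reach only later rows make up. A row lasts 1/12 s, in which the tool goes at most 41.7 mm and 7.16 degrees, less where a joint would pass 70% of its speed; a pose out of reach is approached as far as the arm can. A call with a gripper value outside its range is refused whole. The fingers move at their own pace and stop on an object; FORCE is the grip in N (left out, the last holds). Time passes only in rows, so rows that repeat a pose let the fingers close. It gives the time, the measured TCP pose, the force, the opening and the grip force at its end, in the units of the state.
- bot.observe(): the state, without advancing time (a new reading comes with each control period).
- bot.camera(name): name is "scene" or "top"; returns a dict with "img" (384x512x3 uint8, blue, green, red), "z_map" (384x512 float32, m along the optical axis (not along the pixel's ray), 0 where there is no reading), "fx", "fy", "cx", "cy" (pixels), "distortion" ([k1, k2, p1, p2, k3] as OpenCV has them; the pictures are not rectified), "R" (3x3) and "t" (3): a world point X has camera coordinates R X + t. Camera axes: x right, y down, z forward; pixel columns grow to the right and rows downward; lengths in m; the calibration is good to about 2 mm. A picture is of the moment at which its call begins.
- bot.hand_in(): hands the job in; it is judged then, once.
Trained networks look in a picture, given as the dict that the camera call returned (one of the last four; its "shot" number tells which), for a name from the list of things; names that differ only in an ending like _2 or _b are one class to them, and where a whole thing is asked for, a point or a joint stands for the part that bears it (a point fixed in the world has none). Each returns a list of dicts, best first, with "p" (0 to 1); they miss things now and then, are a little off and sometimes report something else, mostly with a low value. They report only what shows in the picture. A call takes as long as a camera call. They do not tell look-alikes from the thing itself.
- bot.recognise(picture, name): "position" ([x, y, z] in m, in the coordinates of the camera as it stood for that picture, good to about 4 mm: the middle of the surface that is visible of it).
- bot.cut_out(picture, name): "pixels" (384x512 bool, what is visible of it).
- bot.place_of(picture, name): "position" ([x, y, z] in m, in the coordinates of the camera as it stood for that picture, good to about 4 mm: a listed point, or the origin of a listed thing).
The state is a dict: "time_s": time; "qpos": joint angles; "joint_vel": joint speeds; "effort": joint torques, N m; "tcp_pos": TCP position; "orientation": TCP orientation; "contact_force": force on the tool from outside, world axes, zero at the start; "wrist_torque": the same for the moment, N m; "finger_gap": opening from 0.0 (shut) to 1.0 (fully open); "grip_force": force on a finger pad.
Only numpy, scipy, OpenCV 4.12 (cv2) and the standard library are available. Lean on these libraries where they do the work, as an engineer would, in place of code of your own. Each camera call takes 0.05 s, during which the arm holds its last target. There are 200 camera calls.

## Working session

There is one attempt and no reset: what is moved stays moved. The work goes in short steps, Python scripts to look and compute and a shell command to move; the robot and the scene stay as the last step left them, time stands still between calls to the robot, and variables do not carry over. Pictures are saved under pics/ and viewed, at most 10 in all, crops included, and the job is handed in when it is done.

```bash
ls; mkdir -p pics
cat > h.py <<'E'
import numpy as np, cv2
from cell import bot
def world(p,c): return np.array(c["R"]).T@(np.asarray(p)-np.array(c["t"]))
def px(X,c):
    K=np.array([[c["fx"],0,c["cx"]],[0,c["fy"],c["cy"]],[0,0,1]])
    r,_=cv2.projectPoints(np.array([X],float),cv2.Rodrigues(np.array(c["R"]))[0],np.array(c["t"],float),K,np.array(c["distortion"],float))
    return r[0,0]
def cloud(c):
    K=np.array([[c["fx"],0,c["cx"]],[0,c["fy"],c["cy"]],[0,0,1]])
    v,u=np.mgrid[0:384,0:512]
    n=cv2.undistortPoints(np.stack([u,v],-1).reshape(-1,1,2).astype(np.float64),K,np.array(c["distortion"],float)).reshape(384,512,2)
    z=c["z_map"]; P=np.dstack([n[...,0]*z,n[...,1]*z,z])
    W=(P-np.array(c["t"]))@np.array(c["R"]); W[z<=0]=np.nan
    return W
E
cat > a.py <<'E'
from h import *
for n in ["top","scene"]:
    c=bot.camera(n); cv2.imwrite(f"pics/{n}0.png",cv2.resize(c["img"],(768,576),interpolation=cv2.INTER_CUBIC))
    for k in ["shaker","rack","wide_tin_0","narrow_tin_0","bottle_0","dial_grip","bay_0","bay_1"]:
        for d in bot.place_of(c,k):
            w=world(d["position"],c)
            if d["p"]>.2: print(n,k,round(d["p"],2),w.round(3),px(w,c).round())
print(bot.observe())
E
python3 a.py
```

```text
pics
top shaker 0.56 [ 0.591 -0.107  0.002] [279. 204.]
top rack 0.61 [ 0.496  0.302 -0.001] [171. 229.]
top rack 0.4 [ 0.387 -0.212  0.001] [308. 258.]
top wide_tin_0 0.74 [ 0.844 -0.063  0.005] [267. 140.]
top wide_tin_0 0.64 [ 0.377  0.2   -0.001] [197. 261.]
top wide_tin_0 0.63 [0.486 0.255 0.004] [183. 232.]
top wide_tin_0 0.5 [ 0.494 -0.36  -0.   ] [346. 229.]
top narrow_tin_0 0.64 [0.498 0.297 0.001] [172. 229.]
top narrow_tin_0 0.49 [0.509 0.338 0.004] [161. 226.]
top bottle_0 0.57 [ 0.391 -0.214  0.001] [309. 257.]
top bottle_0 0.49 [ 0.525 -0.3   -0.003] [330. 221.]
top bottle_0 0.42 [ 0.661  0.15  -0.001] [212. 187.]
top bottle_0 0.39 [ 0.668  0.214 -0.002] [196. 185.]
top bottle_0 0.37 [ 0.423  0.064 -0.001] [234. 249.]
top dial_grip 0.59 [ 0.668  0.215 -0.001] [195. 185.]
top dial_grip 0.44 [ 0.519 -0.093  0.114] [278. 220.]
top bay_0 0.96 [ 0.645 -0.154  0.061] [293. 187.]
top bay_0 0.6 [ 0.655 -0.064  0.062] [268. 184.]
top bay_1 0.96 [ 0.645 -0.154  0.061] [293. 187.]
top bay_1 0.6 [ 0.655 -0.064  0.062] [268. 184.]
scene rack 0.59 [ 0.498  0.299 -0.002] [226. 309.]
s
[... 1089 characters left out ...]
': 0.9, 'qpos': array([-1.37949275,  0.42606165,  0.07393218,  1.60602131, -0.03415018,
        1.11079109, -0.06708521]), 'joint_vel': array([-0.00075757, -0.00040831, -0.00149552,  0.00107902, -0.00076682,
       -0.00021509,  0.00110464]), 'effort': array([ 3.01324262e-04, -9.49511147e+01,  3.75762865e+00, -4.63909364e+01,
        1.91110029e-02,  2.02196061e-03,  1.09849916e-04]), 'tcp_pos': array([0.22562523, 0.63612931, 0.24531892]), 'orientation': array([-5.32881902e-01, -3.09599918e+00,  2.32704401e-05]), 'contact_force': array([-0.54572681,  0.10966092, -0.21188819]), 'wrist_torque': array([-0.03837786,  0.01572844,  0.00821357]), 'grip_force': 0.0, 'finger_gap': 1.0005452029437527}
```

Run:
```python
from h import *
c=bot.camera("top"); im=c["img"][110:280,140:370]; np.savez("pics/top.npz",**{k:np.array(v) for k,v in c.items()})
a=cv2.resize(im,None,fx=3.4,fy=3.4,interpolation=cv2.INTER_CUBIC); cv2.imwrite("pics/t.png",a); print(a.shape)
s=bot.camera("scene"); np.savez("pics/scene.npz",**{k:np.array(v) for k,v in s.items()})
im=s["img"][130:340,180:360]
cv2.imwrite("pics/s.png",cv2.resize(im,None,fx=2.8,fy=2.8,interpolation=cv2.INTER_CUBIC))
```

```text
(578, 782, 3)
```

View pics/t.png

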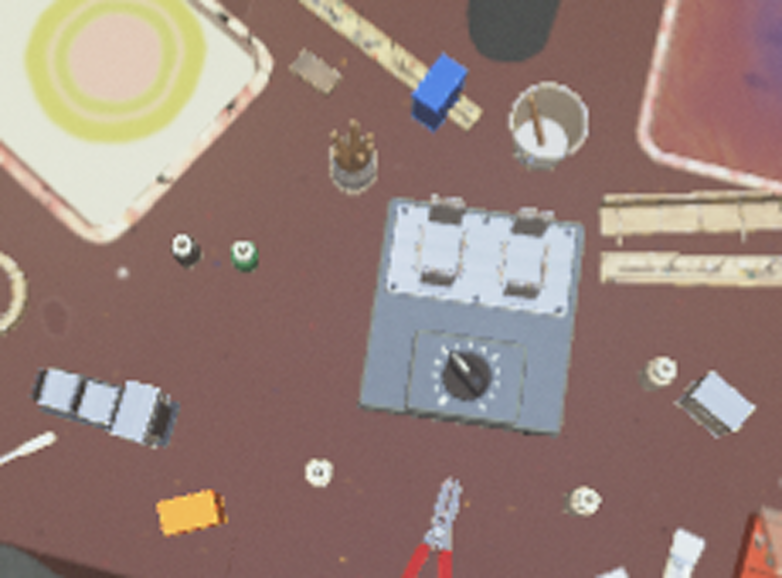

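View pics/s.png

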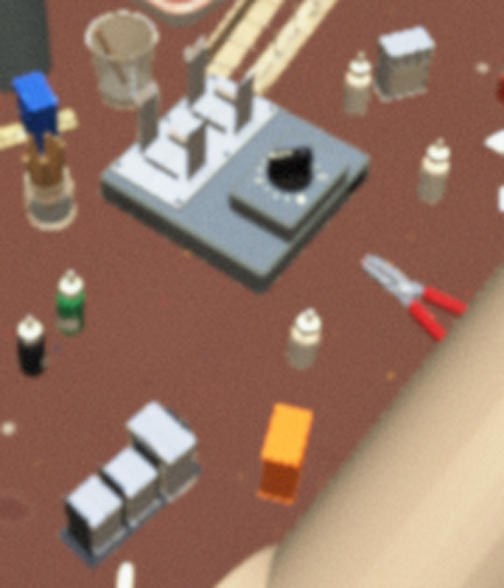

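Wide-tin candidates in the top picture are: the silver tin in the rack's right slot (180,230), the orange one (197,261), the blue one (267,140), and the silver one right of the shaker (346,229). The task's tins are the two silver ones: the rack tin is wide_tin_0 and the one beside the bottle at (330,221) is wide_tin_1. The crops confirm that both are bare steel.

Run:
```python
from h import *
ld=lambda n:dict(np.load(f"pics/{n}.npz",allow_pickle=True))
T,S=ld("top"),ld("scene")
for nm,c in (("top",T),("scene",S)):
    W=cloud(c)
    def sel(cx,cy,r,z0,z1):
        m=(np.hypot(W[...,0]-cx,W[...,1]-cy)<r)&(W[...,2]>z0)&(W[...,2]<z1); return W[m]
    for k,(x,y,r,a,b) in dict(tin0=(.486,.257,.05,.073,.09),tin1=(.494,-.361,.05,.07,.09),orange=(.378,.2,.06,.06,.095),n0=(.5,.298,.03,.055,.07),n1=(.508,.341,.03,.055,.07),bottle0=(.525,-.3,.03,.02,.1),b4=(.425,.07,.03,.02,.1),platform=(.65,-.11,.16,.057,.067),pod=(.516,-.09,.09,.08,.0875),bar=(.516,-.092,.035,.116,.13)).items():
        p=sel(x,y,r,a,b)
        if len(p)<5: print(nm,k,len(p));continue
        q=(p[:,:2]*1000).astype(np.float32); (ce,sz,an)=cv2.minAreaRect(q)
        print(nm,k,len(p),np.round(ce),np.round(sz),round(an,1),"z",p[:,2].mean().round(4), "ctr",q.mean(0).round())
# rectified overhead views of dial
import itertools
out=[]
for c in (T,S):
    x0,y0=.516,-.091
    H=240; M=np.zeros((H,H,2),np.float32)
    # plane z=.085, 0.4mm/px... up=+x, left=+y
    g=[[ (x0+(H/2-i)*.0005, y0+(H/2-j)*.0005,.085) for j in range(H)] for i in range(H)]
    K=np.array([[c["fx"],0,c["cx"]],[0,c["fy"],c["cy"]],[0,0,1]],float)
    r,_=cv2.projectPoints(np.array(g,float).reshape(-1,3),cv2.Rodrigues(c["R"])[0],c["t"].astype(float),K,c["distortion"].astype(float))
    r=r.reshape(H,H,2).astype(np.float32)
    out.append(cv2.resize(cv2.remap(c["img"],r[...,0],r[...,1],cv2.INTER_CUBIC),(400,400)))
cv2.imwrite("pics/dial.png",np.hstack(out))
```

```text
top tin0 195 [485. 256.] [49. 60.] 72.4 z 0.0835 ctr [484. 255.]
top tin1 182 [ 492. -361.] [61. 37.] 49.2 z 0.08 ctr [ 492. -360.]
top orange 186 [380. 198.] [37. 60.] 13.0 z 0.08 ctr [379. 197.]
top n0 108 [496. 302.] [52. 40.] 75.9 z 0.0651 ctr [495. 302.]
top n1 117 [508. 338.] [51. 40.] 74.8 z 0.0648 ctr [508. 341.]
top bottle0 76 [ 527. -302.] [27. 30.] 87.1 z 0.0572 ctr [ 526. -301.]
top b4 54 [422.  64.] [26. 25.] 89.5 z 0.0616 ctr [422.  63.]
top platform 1111 [ 651. -108.] [298. 232.] 3.6 z 0.062 ctr [ 647. -110.]
top pod 501 [520. -91.] [119.  86.] 82.1 z 0.0837 ctr [519. -91.]
top bar 61 [521. -90.] [47. 16.] 38.9 z 0.1235 ctr [520. -91.]
scene tin0 368 [483. 259.] [49. 62.] 74.8 z 0.0837 ctr [481. 260.]
scene tin1 163 [ 491. -359.] [60. 42.] 48.1 z 0.08 ctr [ 490. -356.]
scene orange 315 [378. 201.] [36. 62.] 13.3 z 0.0797 ctr [377. 205.]
scene n0 213 [494. 303.] [50. 42.] 76.8 z 0.0656 ctr [493. 301.]
scene n1 235 [505. 340.] [54. 41.] 75.2 z 0.0659 ctr [504. 343.]
scene bottle0 130 [ 524. -298.] [30. 29.] 54.4 z 0.0511 ctr [ 524. -294.]
scene b4 146 [420.  72.] [26. 29.] 89.9 z 0.0528 ctr [418.  74.]
scene platform 1010 [ 657. -106.] [207. 306.] 80.2 z 0.0628 ctr [646. -95.]
scene pod 484 [517. -87.] [123.  86.] 80.7 z 0.0843 ctr [514. -77.]
scene bar 85 [520. -86.] [50. 21.] 48.5 z 0.1227 ctr [518. -86.]
```

View pics/dial.png

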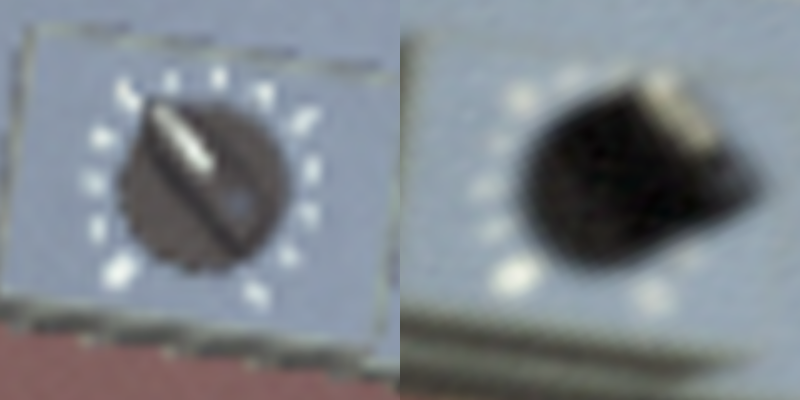

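```bash
cat > g.py <<'E'
import sys; from h import *
from scipy.spatial.transform import Rotation as Ro
o=bot.observe(); R=Ro.from_rotvec(o["orientation"]).as_matrix(); p=o["tcp_pos"]*1000
yaw=np.degrees(np.arctan2(R[1,1],R[0,1]))
print("t",round(o["time_s"],2),"tcp",p.round(1),"yaw",yaw.round(1),"tilt",np.degrees(np.arccos(-R[2,2])).round(2),"F",np.round(o["contact_force"],1),"gap",round(o["finger_gap"],3),"grip",round(o["grip_force"],1),"q",o["qpos"].round(2))
if len(sys.argv)>1:
    x,y,z,w=map(float,sys.argv[1:5]); d=R.T@(np.array([x,y,z])-p)
    print("shift",d.round(1),"turn",round((yaw-w+180)%360-180,1))
E
python3 g.py 484 257 160 -15
```

```text
t 1.0 tcp [225.6 636.1 245.3] yaw 70.5 tilt 0.0 F [0.3 0.1 0.9] gap 0.999 grip 0.0 q [-1.38  0.43  0.07  1.61 -0.03  1.11 -0.07]
shift [-370.3 -271.    85.3] turn 85.5
```

```bash
python3 -m handwheel '[[-1,-370,-271,85,85.5],[-1,-370,-271,85,85.5],[-1,-370,-271,85,85.5],[-1,-370,-271,85,85.5],[-1,-370,-271,85,85.5],[-1,-370,-271,85,85.5],[-1,-370,-271,85,85.5],[-1,-370,-271,85,85.5],[-1,-370,-271,85,85.5],[-1,-370,-271,85,85.5]]' 60; python3 g.py 484 257 160 -15
```

```text
time_s: 1.83
tcp_pos: [0.457, 0.2959, 0.1694]
orientation: [-2.25, -2.192, -0.001]
contact_force: [0.6, 0.5, -0.3]
finger_gap: 0.995
grip_force: 0.0
t 1.83 tcp [457.  295.9 169.4] yaw -1.5 tilt 0.05 F [ 0.6  0.5 -0.3] gap 0.995 grip 0.0 q [-1.05  0.32  0.44  1.99 -0.18  0.86 -0.55]
shift [-38.1  28.    9.4] turn 13.5
```

```bash
python3 -m handwheel '[[-1,-38,28,9,13.5],[-1,-38,28,9,13.5],[-1,-38,28,9,13.5],[-1,-38,28,9,13.5]]' >/dev/null; python3 g.py 484 257 50 -15
python3 - <<'E'
from h import *
o=bot.observe(); p=o["tcp_pos"]
for n in("top","scene"):
    c=bot.camera(n); W=cloud(c)
    for k,(x,y,r,a,b) in dict(tin0=(.486,.257,.05,.07,.09)).items():
        m=(np.hypot(W[...,0]-x,W[...,1]-y)<r)&(W[...,2]>a)&(W[...,2]<b); q=(W[m][:,:2]*1000).astype(np.float32); print(n,len(q),cv2.minAreaRect(q) if len(q)>5 else 0)
    # bay end plates
    m=(np.hypot(W[...,0]-.65,W[...,1]+.108)<.13)&(W[...,2]>.125)&(W[...,2]<.158); 
    N,L,st,ce=cv2.connectedComponentsWithStats(m.astype(np.uint8))
    for i in range(1,N):
        if st[i,4]>4: q=W[L==i]; print(n,"plate",len(q),q.mean(0).round(4), np.round(cv2.minAreaRect((q[:,:2]*1000).astype(np.float32))[0]),q[:,2].max().round(3))
E
```

```text
t 2.17 tcp [483.6 258.7 160.3] yaw -14.6 tilt 0.01 F [-0.7 -0.1 -0.6] gap 0.996 grip 0.0 q [-1.01  0.35  0.5   1.99 -0.22  0.85 -0.65]
shift [ -1.5   0.8 110.3] turn 0.4
top 110 ((484.89208984375, 242.6690673828125), (61.16835403442383, 28.18427276611328), 3.0610098838806152)
top plate 38 [ 0.692  -0.072   0.1437] [692. -72.] 0.158
top plate 39 [ 0.6791 -0.1606  0.1433] [ 680. -161.] 0.155
top plate 15 [ 0.6197 -0.0605  0.1475] [620. -61.] 0.153
top plate 18 [ 0.6068 -0.1499  0.1455] [ 607. -150.] 0.154
scene 380 ((486.107421875, 268.3480529785156), (68.36293029785156, 63.054080963134766), 74.16287231445312)
```

```bash
python3 -m handwheel '[[-1,-1,1,40,0.4],[-1,-1,1,75,0.4],[-1,-1,1,100,0.4],[-1,-1,1,110,0.4],[-1,-1,1,110,0.4],[1,-1,1,110,0.4],[1,-1,1,110,0.4],[1,-1,1,110,0.4],[1,-1,1,110,0.4],[1,-1,1,110,0.4]]' 60; python3 g.py 484 257 50 -15
```

```text
time_s: 3.1
tcp_pos: [0.485, 0.2585, 0.0522]
orientation: [-2.492, -1.912, -0.004]
contact_force: [-1.1, 0.3, 7.9]
finger_gap: 0.698
grip_force: 64.9
t 3.1 tcp [485.  258.5  52.2] yaw -15.0 tilt 0.16 F [-1.1  0.3  7.9] gap 0.698 grip 64.9 q [-0.93  0.51  0.41  2.06 -0.34  0.64 -0.56]
shift [-1.7 -0.5  2.2] turn -0.0
```

```bash
python3 -m handwheel '[[1,0,0,-20,0],[1,0,0,-50,0],[1,0,0,-85,0],[1,0,0,-110,0],[1,0,0,-110,0]]' ; python3 g.py 525 150 130 -8
```

```text
time_s: 3.52
tcp_pos: [0.4864, 0.2589, 0.1661]
orientation: [-2.493, -1.911, -0.013]
contact_force: [1.5, 0.0, -2.1]
finger_gap: 0.698
grip_force: 67.2
t 3.52 tcp [486.4 258.9 166.1] yaw -15.1 tilt 0.46 F [ 1.5  0.  -2.1] gap 0.698 grip 67.2 q [-1.02  0.34  0.51  1.99 -0.22  0.86 -0.66]
shift [-95.4  65.4  35.8] turn -7.1
```

```bash
python3 -m handwheel '[[1,-30,20,0,-2],[1,-65,44,0,-5],[1,-95,65,15,-7],[1,-95,65,50,-7],[1,-95,65,80,-7],[1,-95,65,100,-7],[1,-95,65,108,-7],[1,-95,65,108,-7],[1,-95,65,108,-7]]' ; python3 g.py 525 150 48 -8
```

```text
time_s: 4.27
tcp_pos: [0.5225, 0.1492, 0.053]
orientation: [2.372, 2.06, 0.0]
contact_force: [0.6, 0.1, -3.0]
finger_gap: 0.692
grip_force: 66.7
t 4.27 tcp [522.5 149.2  53. ] yaw -8.0 tilt 0.01 F [ 0.6  0.1 -3. ] gap 0.692 grip 66.7 q [-0.73  0.51  0.42  2.07 -0.34  0.63 -0.22]
shift [1.2 2.3 5. ] turn -0.0
```

```bash
python3 -m handwheel '[[1,0,0,2,0],[1,0,0,3.5,0],[1,0,0,3.5,0]]'|grep -A0 -E "tcp|contact"; python3 -m handwheel '[[1,0,0,1,0],[1,0,0,1.5,0],[1,0,0,1.5,0]]' ; python3 g.py
```

```text
tcp_pos: [0.5226, 0.1495, 0.0496]
--
contact_force: [0.5, 0.1, -3.7]
time_s: 4.77
tcp_pos: [0.5225, 0.1494, 0.0482]
orientation: [-2.372, -2.06, -0.002]
contact_force: [-4.6, -0.0, 11.1]
finger_gap: 0.698
grip_force: 68.4
t 4.77 tcp [522.5 149.4  48.2] yaw -8.0 tilt 0.06 F [-4.6 -0.  11.1] gap 0.698 grip 68.4 q [-0.73  0.51  0.42  2.07 -0.35  0.62 -0.22]
```

```bash
python3 -m handwheel '[[0.2,0,0,0,0],[-1,0,0,0,0],[-1,0,0,0,0],[-1,0,0,0,0],[-1,0,0,-25,0],[-1,0,0,-60,0],[-1,0,0,-75,0],[-1,0,0,-75,0]]' |grep -E "gap|contact"; python3 -m handwheel '[[-1,0,0,0,-90],[-1,0,0,0,-90],[-1,0,0,0,-90],[-1,0,0,0,-90],[-1,0,0,0,-90],[-1,0,0,0,-90],[-1,0,0,0,-90],[-1,0,0,0,-90],[-1,0,0,0,-90],[-1,0,0,0,-90]]'>/dev/null;  python3 -m handwheel '[[-1,0,0,0,-18],[-1,0,0,0,-18],[-1,0,0,0,-18],[-1,0,0,0,-18],[-1,0,0,0,-18]]'>/dev/null; python3 g.py 522.5 149.4 47 82
python3 - <<'E'
from h import *
for n in("top","scene"):
    c=bot.camera(n); W=cloud(c)
    m=(np.hypot(W[...,0]-.5225,W[...,1]-.149)<.05)&(W[...,2]>.07)&(W[...,2]<.086); q=(W[m][:,:2]*1000).astype(np.float32); print(n,len(q),cv2.minAreaRect(q) if len(q)>5 else 0)
E
```

```text
contact_force: [1.3, 0.3, 0.4]
finger_gap: 1.001
t 6.68 tcp [522.1 148.9 122. ] yaw 81.4 tilt 0.03 F [-0.4 -0.4 -0.5] gap 0.998 grip 0.0 q [-0.5   0.36  0.12  2.02 -0.06  0.76  1.08]
shift [-0.3  0.5 75. ] turn -0.6
top 0 0
scene 234 ((520.3704223632812, 148.87327575683594), (39.95322036743164, 60.28700637817383), 79.64032745361328)
```

```bash
python3 -m handwheel '[[-1,0,0,35,-0.6],[-1,0,0,65,-0.6],[-1,0,0,75,-0.6],[-1,0,0,75,-0.6],[1,0,0,75,-0.6],[1,0,0,75,-0.6],[1,0,0,75,-0.6],[1,0,0,75,-0.6],[1,0,0,75,-0.6],[1,0,0,75,-0.6]]' 60; python3 g.py
```

```text
time_s: 7.62
tcp_pos: [0.523, 0.1493, 0.0487]
orientation: [0.215, 3.133, 0.001]
contact_force: [-2.3, 0.3, 10.1]
finger_gap: 0.414
grip_force: 58.8
t 7.62 tcp [523.  149.3  48.7] yaw 82.2 tilt 0.11 F [-2.3  0.3 10.1] gap 0.414 grip 58.8 q [-0.48  0.48  0.1   2.05 -0.08  0.61  1.11]
```

```bash
python3 -m handwheel '[[1,0,0,-15,0],[1,0,0,-50,0],[1,0,0,-90,0],[1,0,0,-130,0],[1,0,0,-165,0],[1,0,0,-165,0]]' ; python3 g.py 656 -65 205 82.2
```

```text
time_s: 8.12
tcp_pos: [0.525, 0.1499, 0.2196]
orientation: [0.215, 3.126, 0.007]
contact_force: [0.6, 0.4, -3.1]
finger_gap: 0.413
grip_force: 61.5
t 8.12 tcp [525.  149.9 219.6] yaw 82.1 tilt 0.57 F [ 0.6  0.4 -3.1] gap 0.413 grip 61.5 q [-0.51  0.24  0.14  1.94 -0.04  0.96  1.08]
shift [-159.1 -195.    14.9] turn -0.1
```

```bash
python3 -m handwheel '[[1,-20,-25,5,0],[1,-40,-50,5,0],[1,-65,-80,5,0],[1,-90,-110,5,0],[1,-115,-140,5,0],[1,-140,-172,5,0],[1,-153,-188,5,0],[1,-159,-195,5,0],[1,-159,-195,5,0],[1,-159,-195,5,0]]' ; python3 g.py 656 -65 155 82.2
python3 - <<'E'
from h import *
for n in("top","scene"):
    c=bot.camera(n); W=cloud(c)
    cv2.imwrite(f"pics/b_{n}.png",c["img"])
    m=(np.hypot(W[...,0]-.65,W[...,1]+.108)<.13)&(W[...,2]>.125)&(W[...,2]<.158); 
    N,L,st,ce=cv2.connectedComponentsWithStats(m.astype(np.uint8))
    for i in range(1,N):
        if st[i,4]>4: q=W[L==i]; print(n,"plate",len(q),q.mean(0).round(4), [np.round(v) for v in cv2.minAreaRect((q[:,:2]*1000).astype(np.float32))],q[:,2].max().round(3))
    for d in bot.place_of(c,"bay_0"): print(n,round(d["p"],2),world(d["position"],c).round(4))
a=cv2.imread("pics/b_top.png")[140:225,240:320]; b=cv2.imread("pics/b_scene.png")[80:210,200:320]
cv2.imwrite("pics/b.png",np.hstack([cv2.resize(a,(376,400),interpolation=2),cv2.resize(b,(369,400),interpolation=2)]))
E
```

```text
time_s: 8.95
tcp_pos: [0.6528, -0.0655, 0.2069]
orientation: [-0.215, -3.133, -0.0]
contact_force: [0.1, 0.6, -3.6]
finger_gap: 0.417
grip_force: 61.3
t 8.95 tcp [652.8 -65.5 206.9] yaw 82.1 tilt 0.06 F [ 0.1  0.6 -3.6] gap 0.417 grip 61.3 q [-0.17  0.44  0.23  1.7  -0.11  1.02  1.53]
shift [-3.2  0.9 51.9] turn -0.1
top plate 14 [ 0.6771 -0.1728  0.1437] [array([ 677., -173.]), array([ 7., 10.]), np.float64(6.0)] 0.155
top 0.63 [ 0.6429 -0.1586  0.0615]
scene plate 16 [ 0.6753 -0.1707  0.1457] [array([ 676., -171.]), array([ 8., 14.]), np.float64(10.0)] 0.153
scene plate 35 [ 0.6058 -0.1449  0.1382] [array([ 605., -146.]), array([36.,  9.]), np.float64(85.0)] 0.155
scene plate 30 [ 0.6908 -0.0591  0.1392] [array([692., -61.]), array([23.,  8.]), np.float64(86.0)] 0.153
scene plate 36 [ 0.6191 -0.058   0.1384] [array([618., -58.]), array([33.,  7.]), np.float64(80.0)] 0.157
scene plate 6 [ 0.5285 -0.0769  0.1258] [array([529., -78.]), array([6., 8.]), np.float64(27.0)] 0.126
scene 0.83 [ 0.6432 -0.154   0.0621]
scene 0.8 [ 0.6558 -0.0643  0.0671]
scene 0.64 [0.4903 0.2977 0.0056]
```

View pics/b.png

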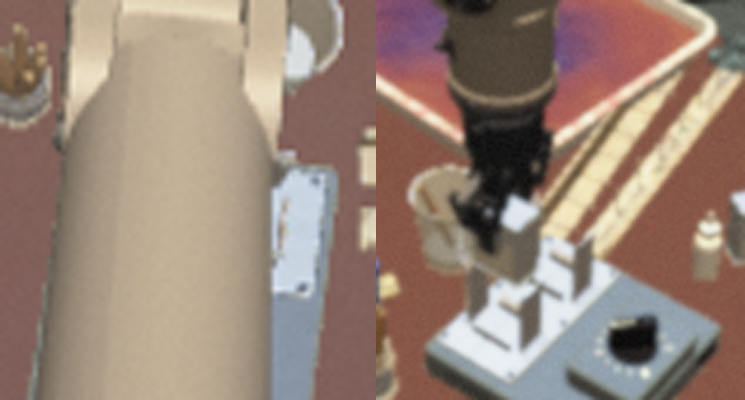

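```bash
python3 -m handwheel '[[1,-3,1,10,0],[1,-3,1,10,0],[1,-3,1,22,0],[1,-3,1,36,0],[1,-3,1,52,0],[1,-3,1,64,0],[1,-3,1,68,0],[1,-3,1,68,0]]'; python3 g.py 656 -64.5 130 82.2
python3 - <<'E'
from h import *
for n in("scene",):
    c=bot.camera(n); cv2.imwrite("pics/c.png",cv2.resize(c["img"][110:210,200:320],(720,600),interpolation=2))
E
```

```text
time_s: 9.82
tcp_pos: [0.6556, -0.0651, 0.1378]
orientation: [-0.214, -3.132, 0.0]
contact_force: [-0.1, 1.3, -4.3]
finger_gap: 0.413
grip_force: 61.3
t 9.82 tcp [655.6 -65.1 137.8] yaw 82.2 tilt 0.14 F [-0.1  1.3 -4.3] gap 0.413 grip 61.3 q [-0.16  0.51  0.21  1.74 -0.13  0.9   1.55]
shift [-0.4  0.6  7.8] turn -0.0
```

View pics/c.png

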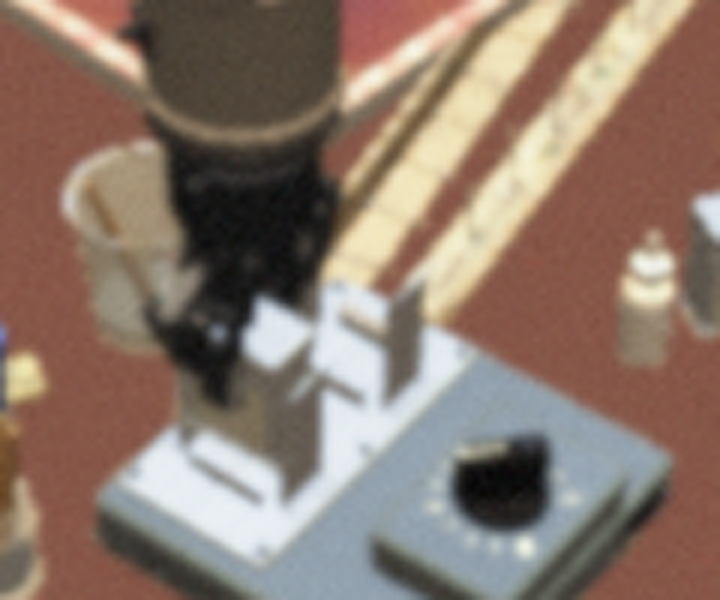

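The tin is between the left bay's end plates, at picture (270,400), with no side force. The lips lie just below it, so I'm lowering slowly.

```bash
python3 -m handwheel '[[1,0,0.5,4,0],[1,0,0.5,8,0],[1,0,0.5,12,0],[1,0,0.5,15,0],[1,0,0.5,15,0]]'|grep -E "tcp|contact"; python3 -m handwheel '[[1,0,0,3,0],[1,0,0,6,0],[1,0,0,8,0],[1,0,0,8,0]]'|grep -E "tcp|contact";python3 g.py 656 -64.5 110.7 82.2
```

```text
tcp_pos: [0.6561, -0.0646, 0.1237]
contact_force: [-0.7, 0.5, -2.7]
tcp_pos: [0.6561, -0.0647, 0.1158]
contact_force: [-0.9, 0.2, -4.4]
t 10.62 tcp [656.1 -64.7 115.8] yaw 82.2 tilt 0.04 F [-0.9  0.2 -4.4] gap 0.413 grip 61.3 q [-0.15  0.54  0.21  1.76 -0.14  0.86  1.55]
shift [0.1 0.2 5.1] turn -0.0
```

```bash
for i in 1; do python3 -m handwheel '[[1,0,0,2,0],[1,0,0,4,0],[1,0,0,4,0]]'|grep -E "tcp|contact"; python3 -m handwheel '[[1,0,0,1,0],[1,0,0,1.5,0],[1,0,0,1.5,0]]'|grep -E "tcp|contact"; done; python3 g.py
```

```text
tcp_pos: [0.6562, -0.0646, 0.112]
contact_force: [0.2, -0.9, -3.9]
tcp_pos: [0.6564, -0.0647, 0.1109]
contact_force: [0.4, -0.2, -2.3]
t 11.12 tcp [656.4 -64.7 110.9] yaw 82.2 tilt 0.0 F [ 0.4 -0.2 -2.3] gap 0.419 grip 61.5 q [-0.15  0.55  0.21  1.76 -0.14  0.85  1.55]
```

```bash
python3 -m handwheel '[[1,0,0,0.5,0],[1,0,0,1,0],[1,0,0,1,0]]'|grep -E "tcp|contact"
```

```text
tcp_pos: [0.6565, -0.0647, 0.1108]
contact_force: [-5.6, 0.7, 8.1]
```

```bash
python3 -m handwheel '[[0,0,0,0,0],[-0.4,0,0,0,0],[-0.4,0,0,0,0],[-0.4,0,0,0,0],[-0.4,0,0,-15,0],[-0.4,0,0,-45,0],[-0.4,0,0,-80,0],[-0.4,0,0,-115,0],[-0.4,0,0,-115,0]]'|grep -E "tcp|contact|gap"; python3 g.py 492 -360 150 -41
```

```text
tcp_pos: [0.6592, -0.0652, 0.232]
contact_force: [1.0, -0.2, 0.4]
finger_gap: 0.701
t 12.12 tcp [659.2 -65.2 232. ] yaw 82.1 tilt 0.52 F [ 1.  -0.2  0.4] gap 0.701 grip 0.0 q [-0.18  0.42  0.24  1.67 -0.11  1.06  1.53]
shift [ 126.1 -315.    80.5] turn 123.1
```

```bash
python3 -m handwheel '[[-1,126,-315,0,123],[-1,126,-315,0,123],[-1,126,-315,0,123],[-1,126,-315,0,123],[-1,126,-315,0,123],[-1,126,-315,0,123],[-1,126,-315,0,123],[-1,126,-315,0,123],[-1,126,-315,0,123],[-1,126,-315,0,123]]'>/dev/null;  python3 g.py 492 -360 150 -41
python3 - <<'E'
from h import *
for n in("scene","top"):
    c=bot.camera(n); W=cloud(c)
    def r(x,y,R,a,b):
        m=(np.hypot(W[...,0]-x,W[...,1]-y)<R)&(W[...,2]>a)&(W[...,2]<b); q=(W[m][:,:2]*1000).astype(np.float32); return len(q),[np.round(v,1) for v in cv2.minAreaRect(q)] if len(q)>5 else 0, W[m][:,2].mean().round(4)
    print(n,r(.656,-.065,.05,.135,.146),r(.492,-.36,.05,.074,.09))
E
```

```text
t 12.95 tcp [ 486.2 -363.1  225.2] yaw 9.9 tilt 0.08 F [ 0.4  1.  -0.2] gap 0.998 grip 0.0 q [ 0.07  0.38  0.6   1.81 -0.25  1.02  0.94]
shift [ 2.2  6.3 75.2] turn 50.9
scene (204, [array([656.6, -62.4]), array([38.3, 79.2]), np.float64(80.6)], np.float64(0.1419)) (148, [array([ 490.6, -358.4]), array([62.5, 44.1]), np.float64(51.6)], np.float64(0.0812))
top (171, [array([658.9, -66.5]), array([35.7, 73.6]), np.float64(81.9)], np.float64(0.1418)) (150, [array([ 494.9, -358.2]), array([53.6, 36.8]), np.float64(50.4)], np.float64(0.0808))
```

```bash
python3 -m handwheel '[[-1,2,6,50,50.5],[-1,2,6,50,50.5],[-1,2,6,50,50.5],[-1,2,6,60,50.5],[-1,2,6,75,50.5],[-1,2,6,75,50.5],[-1,2,6,75,50.5],[-1,2,6,75,50.5],[-1,2,6,75,50.5]]'>/dev/null;  python3 g.py 491.5 -360 47 -40.5
python3 - <<'E'
from h import *
for n in("scene","top"):
    c=bot.camera(n); cv2.imwrite("pics/d.png",cv2.resize(c["img"][120:200,270:370],(750,600),interpolation=2)) if n=="scene" else 0
    W=cloud(c)
    def r(x,y,R,a,b):
        m=(np.hypot(W[...,0]-x,W[...,1]-y)<R)&(W[...,2]>a)&(W[...,2]<b); q=(W[m][:,:2]*1000).astype(np.float32); return len(q),[np.round(v,1) for v in cv2.minAreaRect(q)] if len(q)>5 else 0
    print(n,r(.492,-.36,.05,.074,.09))
E
```

```text
t 13.8 tcp [ 494.6 -355.8  149.6] yaw -39.5 tilt 0.03 F [-0.4  0.6 -0.5] gap 0.998 grip 0.0 q [-0.05  0.53  0.76  1.88 -0.46  0.92  0.24]
shift [ -5.2   0.3 102.6] turn 1.0
scene (150, [array([ 491.1, -359.8]), array([62.6, 40.3]), np.float64(50.3)])
top (0, 0)
```

View pics/d.png

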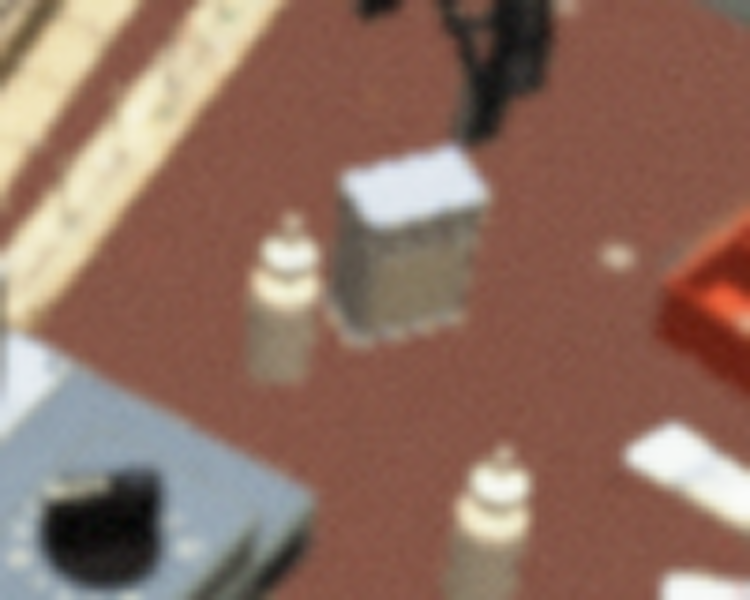

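wide_tin_1 is the bare steel tin at (410,240) in the crop. bottle_0, at (285,310), stands off its near end, and the broad faces are free. Descending to grip.

```bash
python3 -m handwheel '[[-1,-5,0,0,1],[-1,-5,0,35,1],[-1,-5,0,70,1],[-1,-5,0,95,1],[-1,-5,0,102,1],[-1,-5,0,102,1]]' 60|grep contact;python3 -m handwheel '[[0.2,0,0,0,0],[1,0,0,0,0],[1,0,0,0,0],[1,0,0,0,0],[1,0,0,0,0],[1,0,0,0,0]]' 60;   python3 g.py
```

```text
contact_force: [1.2, 0.3, 0.1]
time_s: 14.9
tcp_pos: [0.4916, -0.3607, 0.0492]
orientation: [2.857, 1.304, 0.002]
contact_force: [-0.8, 1.3, 10.8]
finger_gap: 0.413
grip_force: 58.6
t 14.9 tcp [ 491.6 -360.7   49.2] yaw -40.9 tilt 0.1 F [-0.8  1.3 10.8] gap 0.413 grip 58.6 q [ 0.04  0.66  0.66  1.93 -0.58  0.75  0.32]
```

```bash
python3 -m handwheel '[[1,0,0,-15,0],[1,0,0,-50,0],[1,0,0,-90,0],[1,0,0,-130,0],[1,0,0,-165,0],[1,0,0,-165,0]]'>/dev/null ; python3 g.py 644.2 -154 206 -97.8
```

```text
t 15.4 tcp [ 492.4 -362.5  220.3] yaw -41.0 tilt 0.49 F [ 1.6 -1.6 -3.9] gap 0.411 grip 62.2 q [-0.1   0.45  0.84  1.82 -0.39  1.03  0.18]
shift [256.9 -22.4  14.7] turn 56.8
```

```bash
python3 -m handwheel '[[1,25,-2,2,6],[1,50,-4,2,12],[1,80,-7,2,18],[1,110,-9,2,25],[1,140,-12,2,32],[1,170,-15,2,39],[1,200,-17,2,46],[1,230,-20,2,53],[1,250,-22,2,57],[1,257,-22,2,57]]'>/dev/null;python3 -m handwheel '[[1,0,0,0,0],[1,0,0,0,0],[1,0,0,0,0]]' ; python3 g.py 644.2 -154 138 -97.8
python3 - <<'E'
from h import *
for n in("scene",):
    c=bot.camera(n); W=cloud(c)
    m=(np.hypot(W[...,0]-.644,W[...,1]+.154)<.045)&(W[...,2]>.2)&(W[...,2]<.252); print(W[m].mean(0))
    for z in (.24,.245,.25): 
        m=(np.hypot(W[...,0]-.644,W[...,1]+.154)<.045)&(abs(W[...,2]-z)<.0025); print(z,m.sum())
    cv2.imwrite("pics/e.png",cv2.resize(c["img"][80:210,200:320],(554,600),interpolation=2))
E
```

```text
time_s: 16.48
tcp_pos: [0.6418, -0.1531, 0.2112]
orientation: [3.134, -0.219, -0.0]
contact_force: [0.0, -0.7, -4.9]
finger_gap: 0.416
grip_force: 61.9
t 16.48 tcp [ 641.8 -153.1  211.2] yaw -98.0 tilt 0.01 F [ 0.  -0.7 -4.9] gap 0.416 grip 61.9 q [-0.56  0.66  1.05  1.71 -0.63  1.14 -1.03]
shift [ 2.5  0.6 73.2] turn -0.2
[ 0.62698492 -0.14229486  0.23060659]
0.24 34
0.245 77
0.25 25
```

View pics/e.png

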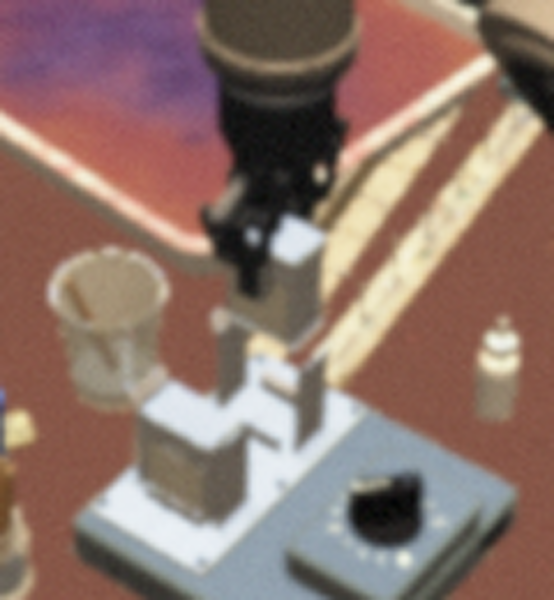

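Run:
```python
from h import *
p=bot.observe()["tcp_pos"]; a=np.radians(-8); u=np.array([np.cos(a),np.sin(a)]); v=np.array([-u[1],u[0]])
c=bot.camera("scene"); W=cloud(c)
d=(W[...,:2]-p[:2]); U=d@u*1000; V=d@v*1000
m=(abs(V)<14)&(W[...,2]>.17)&(W[...,2]<.232)&(U<-15)&(U>-45); print(m.sum(),np.percentile(U[m],[5,25,50,75]))
# reference: front plates of both bays, outer faces relative to bay_0 known centre
for b in ((.6564,-.0647),(.6442,-.1539)):
    d=(W[...,:2]-np.array(b)); U=d@u*1000; V=d@v*1000
    m=(abs(V)<12)&(W[...,2]>.075)&(W[...,2]<.135)&(U<-25)&(U>-50); print(m.sum(),np.percentile(U[m],[5,25,50,75]))
    m=(abs(V)<30)&(W[...,2]>.095)&(W[...,2]<.135)&(U<-25)&(U>-50); print("V",np.percentile(V[m],[2,98]))
```

```text
76 [-32.60664191 -31.33272396 -30.57481269 -29.69775498]
64 [-38.10535311 -37.32939217 -36.5129693  -35.8609331 ]
V [-15.74721104  19.44141941]
53 [-39.64583207 -38.81274512 -37.95784743 -37.0200428 ]
V [-15.51052689  19.1609875 ]
```

```bash
python3 -m handwheel '[[1,1.5,0.5,6,0],[1,1.5,0.5,14,0],[1,1.5,0.5,26,0],[1,1.5,0.5,40,0],[1,1.5,0.5,54,0],[1,1.5,0.5,66,0],[1,1.5,0.5,73,0],[1,1.5,0.5,73,0],[1,1.5,0.5,73,0]]'|grep -E "tcp|contact"; python3 g.py 643.4 -153.8 111.2 -97.8
```

```text
tcp_pos: [0.6441, -0.1527, 0.1376]
contact_force: [-0.1, -0.5, -3.8]
t 17.33 tcp [ 644.1 -152.7  137.6] yaw -98.0 tilt 0.04 F [-0.1 -0.5 -3.8] gap 0.417 grip 61.8 q [-0.51  0.73  0.98  1.77 -0.7   1.03 -0.98]
shift [-0.5  1.2 26.4] turn -0.2
```

```bash
python3 -m handwheel '[[1,-0.5,1,4,0],[1,-0.5,1,8,0],[1,-0.5,1,12,0],[1,-0.5,1,15,0],[1,-0.5,1,15,0]]'|grep -E "tcp|contact"; python3 -m handwheel '[[1,0,0,3,0],[1,0,0,6,0],[1,0,0,8,0],[1,0,0,8,0]]'|grep -E "tcp|contact";python3 g.py 643.4 -153.8 111.2 -97.8
```

```text
tcp_pos: [0.6433, -0.1532, 0.1222]
contact_force: [-1.1, -0.4, -4.0]
tcp_pos: [0.6434, -0.1533, 0.1144]
contact_force: [0.0, -0.7, -5.0]
t 18.08 tcp [ 643.4 -153.3  114.4] yaw -97.9 tilt 0.03 F [ 0.  -0.7 -5. ] gap 0.412 grip 61.9 q [-0.5   0.76  0.95  1.78 -0.73  1.   -0.96]
shift [0.1 0.5 3.2] turn -0.1
```

```bash
python3 -m handwheel '[[1,0,0,1.5,0],[1,0,0,2.5,0],[1,0,0,2.5,0]]'|grep -E "tcp|contact"; python3 -m handwheel '[[1,0,0,0.7,0],[1,0,0,1,0],[1,0,0,1,0]]'|grep -E "tcp|contact"
```

```text
tcp_pos: [0.6435, -0.1534, 0.1122]
contact_force: [-0.5, -0.1, -4.1]
tcp_pos: [0.6436, -0.1534, 0.1114]
contact_force: [0.3, 0.2, -4.8]
```

```bash
python3 -m handwheel '[[1,0,0,0.5,0],[1,0,0,1,0],[1,0,0,1,0]]'|grep -E "tcp|contact"
```

```text
tcp_pos: [0.6436, -0.1535, 0.1112]
contact_force: [-5.6, 2.5, 9.1]
```

```bash
python3 -m handwheel '[[0,0,0,0,0],[-0.4,0,0,0,0],[-0.4,0,0,0,0],[-0.4,0,0,0,0],[-0.4,0,0,-15,0],[-0.4,0,0,-45,0],[-0.4,0,0,-80,0],[-0.4,0,0,-115,0],[-0.4,0,0,-115,0]]'|grep -E "tcp|contact|gap"; python3 g.py 520.5 -90.5 190 -49.5
python3 - <<'E'
from h import *
for n in("scene","top"):
    c=bot.camera(n); W=cloud(c)
    def r(x,y,R,a,b):
        m=(np.hypot(W[...,0]-x,W[...,1]-y)<R)&(W[...,2]>a)&(W[...,2]<b); q=(W[m][:,:2]*1000).astype(np.float32); return len(q),[np.round(v,1) for v in cv2.minAreaRect(q)] if len(q)>5 else 0, W[m][:,2].mean().round(4)
    print(n,r(.656,-.065,.04,.135,.146),r(.644,-.154,.04,.135,.146),r(.52,-.09,.035,.119,.13),r(.516,-.09,.09,.08,.0875))
E
```

```text
tcp_pos: [0.6455, -0.1553, 0.2329]
contact_force: [1.0, -0.6, 0.2]
finger_gap: 0.699
t 19.58 tcp [ 645.5 -155.3  232.9] yaw -98.0 tilt 0.44 F [ 1.  -0.6  0.2] gap 0.699 grip 0.0 q [-0.57  0.64  1.07  1.69 -0.61  1.17 -1.04]
shift [-133.1  -46.8   41.8] turn -48.5
scene (210, [array([655.8, -62.5]), array([38.9, 74.6]), np.float64(82.4)], np.float64(0.1421)) (180, [array([ 644.1, -151.1]), array([40.3, 76.4]), np.float64(80.8)], np.float64(0.1419)) (70, [array([517.4, -85.8]), array([46.8, 19. ]), np.float64(44.1)], np.float64(0.1239)) (472, [array([516.8, -87.1]), array([120.9,  85.2]), np.float64(80.9)], np.float64(0.0841))
top (0, 0, np.float64(nan)) (0, 0, np.float64(nan)) (1, 0, np.float64(0.1216)) (180, [array([ 504.1, -135.4]), array([47.2, 95.3]), np.float64(51.5)], np.float64(0.0836))<stdin>:5: RuntimeWarning: Mean of empty slice.
  ret = ret.dtype.type(ret / rcount)
```

```bash
python3 -m handwheel '[[-0.4,-134,-48,0,-48],[-0.4,-134,-48,0,-48],[-0.4,-134,-48,0,-48],[-0.4,-134,-48,0,-48],[-0.4,-134,-48,20,-48],[-0.4,-134,-48,40,-48],[-0.4,-134,-48,60,-48],[-0.4,-134,-48,60,-48],[-0.4,-134,-48,60,-48]]'>/dev/null; python3 g.py 519.5 -89 110 -50
```

```text
t 20.43 tcp [516.7 -87.8 165.1] yaw -50.2 tilt 0.13 F [ 0.2 -0.1  0.7] gap 0.699 grip 0.0 q [-0.7   0.4   0.93  2.06 -0.42  0.88 -0.41]
shift [ 1.5  2.8 55.1] turn -0.2
```

```bash
python3 -m handwheel '[[-0.4,1.5,3,0,0],[-0.4,1.5,3,25,0],[-0.4,1.5,3,45,0],[-0.4,1.5,3,53,0],[-0.4,1.5,3,53,0]]' 60|grep -E "contact"; python3 -m handwheel '[[0.3,0,0,0,0],[1,0,0,0,0],[1,0,0,0,0],[1,0,0,0,0],[1,0,0,0,0],[1,0,0,0,0]]' 60; python3 g.py
```

```text
contact_force: [-0.6, 0.1, -0.2]
time_s: 21.35
tcp_pos: [0.5211, -0.0886, 0.1134]
orientation: [-2.952, -1.075, -0.002]
contact_force: [-3.1, 1.6, 12.0]
finger_gap: 0.171
grip_force: 59.3
t 21.35 tcp [521.1 -88.6 113.4] yaw -50.0 tilt 0.08 F [-3.1  1.6 12. ] gap 0.171 grip 59.3 q [-0.62  0.49  0.84  2.09 -0.52  0.79 -0.32]
```

```bash
python3 -m handwheel '[[1,0,0,0,5],[1,0,0,0,10],[1,0,0,0,15],[1,0,0,0,20],[1,0,0,0,25],[1,0,0,0,30],[1,0,0,0,35],[1,0,0,0,40],[1,0,0,0,45],[1,0,0,0,50]]'|grep -E "contact|gap"; python3 g.py;  python3 -m handwheel '[[1,0,0,0,5],[1,0,0,0,10],[1,0,0,0,15],[1,0,0,0,20],[1,0,0,0,25],[1,0,0,0,30],[1,0,0,0,35],[1,0,0,0,39],[1,0,0,0,42],[1,0,0,0,42]]'|grep -E "contact|gap"; python3 g.py 520 -89 112 -146
```

```text
contact_force: [2.4, -14.2, -0.2]
finger_gap: 0.173
t 22.18 tcp [521.6 -90.6 113.6] yaw -100.3 tilt 0.24 F [  2.4 -14.2  -0.2] gap 0.173 grip 58.5 q [-0.75  0.61  1.07  2.09 -0.71  0.87 -1.01]
contact_force: [-2.3, -20.0, 3.3]
finger_gap: 0.175
t 23.02 tcp [520.6 -92.2 113.5] yaw -142.3 tilt 0.34 F [ -2.3 -20.    3.3] gap 0.175 grip 59.6 q [-0.83  0.74  1.24  2.09 -0.88  0.97 -1.58]
shift [-2.9 -1.5  1.5] turn 3.7
```

```bash
python3 -m handwheel '[[1,0.6,0.5,0,1],[1,1.2,0.9,0,2],[1,1.2,0.9,0,2.5],[1,1.2,0.9,0,2.5]]'|grep -E "contact|gap"; python3 g.py
```

```text
contact_force: [-3.2, -12.8, 8.5]
finger_gap: 0.175
t 23.35 tcp [520.6 -92.5 113.5] yaw -144.6 tilt 0.19 F [ -3.2 -12.8   8.5] gap 0.175 grip 60.1 q [-0.83  0.75  1.24  2.09 -0.89  0.98 -1.61]
```

```bash
python3 -m handwheel '[[-0.4,0,0,0,0],[-0.4,0,0,0,0],[-0.4,0,0,0,0],[-0.4,0,0,-15,0],[-0.4,0,0,-50,0],[-0.4,0,0,-90,0],[-0.4,0,0,-90,0]]'|grep -E "contact|gap"; python3 g.py 500 150 230 -60
```

```text
contact_force: [2.2, 0.2, 0.8]
finger_gap: 0.7
t 23.93 tcp [522.7 -91.7 208.2] yaw -144.5 tilt 0.38 F [2.2 0.2 0.8] gap 0.7 grip 0.0 q [-0.92  0.6   1.36  2.02 -0.67  1.08 -1.78]
shift [-209.9 -122.   -22. ] turn -84.5
```

```bash
python3 -m handwheel '[[-0.4,0,0,0,-14],[-0.4,0,0,0,-28],[-0.4,-60,-35,-10,-42],[-0.4,-120,-70,-20,-56],[-0.4,-180,-105,-20,-70],[-0.4,-210,-122,-20,-84],[-0.4,-210,-122,-20,-84],[-0.4,-210,-122,-20,-84],[-0.4,-210,-122,-20,-84],[-0.4,-210,-122,-20,-84]]'|grep -E "contact|gap"; python3 g.py
python3 - <<'E'
from h import *
c=bot.camera("top"); W=cloud(c)
a=cv2.resize(c["img"][150:270,215:365],(750,600),interpolation=2); cv2.imwrite("pics/f.png",a)
def r(x,y,R,a,b):
    m=(np.hypot(W[...,0]-x,W[...,1]-y)<R)&(W[...,2]>a)&(W[...,2]<b); q=(W[m][:,:2]*1000).astype(np.float32); return len(q),[np.round(v,1) for v in cv2.minAreaRect(q)] if len(q)>5 else 0
print(r(.656,-.065,.04,.135,.146),r(.644,-.154,.04,.135,.146),r(.52,-.09,.035,.119,.13))
E
```

```text
contact_force: [-0.3, -1.4, -0.8]
finger_gap: 0.703
t 24.77 tcp [497.3 154.7 222.5] yaw -72.2 tilt 0.01 F [-0.3 -1.4 -0.8] gap 0.703 grip 0.0 q [-1.35  0.38  1.16  2.02 -0.41  1.01 -1.25]
(176, [array([656.9, -66.2]), array([35.7, 71.9]), np.float64(81.6)]) (164, [array([ 644.8, -155.2]), array([35.8, 73.4]), np.float64(82.9)]) (55, [array([521.4, -93.7]), array([14.6, 49.5]), np.float64(33.4)])
```

View pics/f.png

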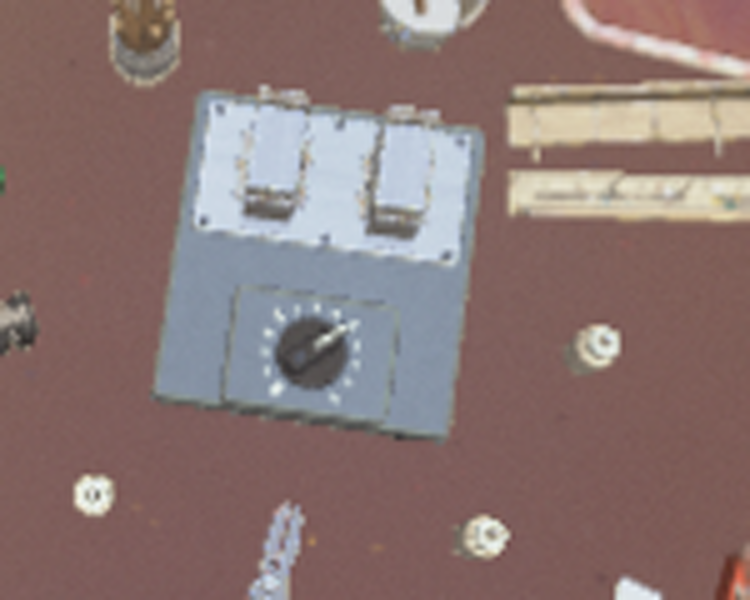

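The dial pointer at (340,335) sits on the long eighth mark. Its bar reads −56.6° against the −56° expected. Both tins stand seated in the bays at (275,160) and (405,180), and the bottles in view stand where they were.

```bash
python3 -c "
from cell import bot
print(bot.hand_in())"
```

```text
the job is handed in; nothing more can be done
None
```

I handed the job in at about 25 s: both wide tins are seated upright in the two bays, the dial is on its eighth click, and the narrow tins and bottles were not touched, though I did not re-check every one of them in a final picture.

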